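# Make up the lathe's change-gear stack

## Task

Fit the lathe's change gears on the green-painted quadrant plate. On the long stud put the large gear at the bottom, then the plain spacer ring, then the small gear on top; on the short stud put the medium gear alone. Lower each part right down until it lies flat on what is under it instead of dropping it down the stud, leave everything released and at rest, and leave the green plug, the spanner and the cup where they stand.

Things in the scene. Friction and masses are not known exactly. Their poses are not given: they have to be found in the camera images.
- large_gear: Largest spur change gear, plain steel, lying flat: a toothed disc 66 mm in outside diameter (32 teeth), 14 mm thick, with a plain round 22 mm through bore; both faces flat, loose on the bench. Origin: centre of the underside; z along the bore, upward. Mass about 0.3 kg.
- medium_gear: Middle-sized spur change gear, plain steel, lying flat: a toothed disc 52 mm in outside diameter (24 teeth), 14 mm thick, with a plain round 22 mm through bore; both faces flat, loose on the bench. Origin: centre of the underside; z along the bore, upward. Mass about 0.16 kg.
- small_gear: Smallest spur change gear, plain steel, lying flat: a toothed disc 40 mm in outside diameter (18 teeth), 14 mm thick, with a plain round 22 mm through bore; both faces flat, loose on the bench. Origin: centre of the underside; z along the bore, upward. Mass about 0.09 kg.
- spacer: Plain steel spacer ring (short sleeve) without teeth, standing on its flat end: 30 mm outside diameter, 18 mm high, 22 mm through bore. Loose on the bench, about 0.05 kg. Origin: centre of the underside; z along the bore, upward.
- long_stud: Long upright steel stud, 15 mm diameter, 54 mm high, its top 8 mm tapering to 8 mm diameter. It stands on the fixed green-painted quadrant plate: flat, round-ended, 172 x 72 mm, 12 mm thick, lying on the bench. Origin: centre of the stud's foot, on the plate's top face (12 mm above the bench); z up, x along the plate; the short stud is 94 mm away towards -x.
- short_stud: Short upright steel stud on the same plate, 15 mm diameter, 24 mm high, its top 8 mm tapering to 8 mm diameter. Origin: centre of its foot, on the plate's top face (12 mm above the bench); z up. The long stud is 94 mm away towards this frame's +x.
- plug: Bystander: green machine plug lying flat, 120 mm long with a 70 x 46 x 44 mm block body, three brass pins at one end and a round neck at the other. Origin: on the bench under the neck end of its block, near its middle; pins towards x. Leave it alone.
- spanner: Bystander: steel spanner 170 mm long lying flat beyond the plate. Origin: under its middle; its length runs along x. Leave it alone.
- plastic_cup: Bystander: white open plastic cup, 60 mm wide at the rim and 60 mm high. Origin: centre of its underside. Leave it alone.
Mind the look-alikes: they are no part of the job. What is shaped like the large_gear but turquoise or yellow is not meant. Leave any blue look-alike of the part that bears long_stud alone.

How it is judged:
By the outcome, as a careful person would: the job done as asked, in the order asked, and still so for the second after the job is handed in, with the robot touching nothing.
It also fails if it takes over 112 s, if anything falls off the work surface, if the arm or the gripper's body presses on something with over 40 N, if the wrist force passes 120 N, or if a joint passes its speed limit or range.

## Robot

A 7-joint arm with a two-finger parallel gripper is mounted at the origin on the work surface. World frame = base frame: x ahead of the robot, y to its left, z up, the work surface at z = 0. Lengths are in mm, angles in degrees, forces in N, time in s.
With the tool pointing down it reaches from about 400 to 850 mm from the base axis. Payload 4.5 kg.
Tool frame: the origin (TCP) lies at the very end of the fingers, on their centre line; the grasp point (between the pads) lies 19 mm behind it; y points along the fingers, z is the direction in which the jaws open and shut, and the axes are right-handed (so a half turn about y gives the same grasp; the last joint's range is limited). The gripper opens to 85 mm and grips with 20 to 120 N. Pads are 22 mm wide; open, the fingers measure 114 mm over their backs; the gripper's body (76 mm by 85 mm) begins 54 mm behind the grasp point. The pads swing forward as they close: fully open they stand 13 mm farther back than shut.
Start: joints at [76.822, 39.483, -11.15, 89.685, 9.013, 51.709, -12.324], TCP at [162.998, -603.395, 231.317] pointing down, gripper open.
Joint ranges: [-172.22, 172.22], [-26.19, 119.32], [-84.43, 86.54], [7.71, 146.69], [-57.33, 237.33], [2.42, 119.75], [-152.13, 152.13]. Speed limits (degrees/s): [147.25, 147.25, 180, 180, 180, 180, 180].

## Interface

Orientations are given as [roll, pitch, yaw] about the fixed x, y, z axes, in that order (R = Rz(yaw) Ry(pitch) Rx(roll)).
In Python, from workcell import manip gives the robot as it stands. The module is installed in compiled form; this text tells all that it offers. Calls block until the motion is done:
- manip.reach(position, orientation): joint-space move of the TCP to a pose.
- manip.movel(position, attitude=None, max_speed=150, force_limit=None): straight line of the TCP; attitude=None keeps the orientation; max_speed is the mean speed in mm/s. With force_limit (N) it stops when the force on the tool has changed by that much, and returns True; else False.
- manip.set_joints(angles): joint-space move.
- manip.command_gripper(opening, f_grip=None): finger opening in mm; f_grip is the grip in N (None keeps the last); returns when the fingers have stopped.
- manip.wait(seconds).
- manip.inverse_kinematics(position, orientation): joint angles nearest the present ones, or None.
- manip.grab_frame(name): name is "scene" or "top"; returns a dict with "pixels" (400x640x3 uint8, red, green, blue), "vertical_fov" (degrees; the focal length in pixels is half the picture's height over the tangent of half this angle, whatever the lens; pixels are square), "cx", "cy" (the principal point, pixels), "T" (4x4, takes a point from camera to world coordinates). Camera axes: x right, y down, z forward; pixel columns grow to the right and rows downward; lengths in mm; the calibration is good to about 2 mm. A picture is of the moment at which its call begins. There is no depth.
A pose or a line that the arm cannot do raises manip.IKError and nothing moves.
- manip.finish_job(): hands the job in, once; it reports no verdict.
Readings, each from a call of its own:
- manip.get_t(): time.
- manip.get_joints(): joint angles.
- manip.get_qvel(): joint speeds.
- manip.get_tau(): joint torques, N m.
- manip.get_tcp_pos(): TCP position.
- manip.get_tool_rot(): TCP orientation.
- manip.get_force(): force on the tool from outside, world axes, zero at the start.
- manip.get_torque(): the same for the moment, N m.
- manip.get_gripper_width(): finger opening in mm.
Only numpy, scipy, OpenCV 4.12 (cv2) and the standard library are available. Lean on these libraries where they do the work, as an engineer would, in place of code of your own. Each camera call takes 0.05 s, during which the arm holds its last target. There are 200 camera calls.

## Working session

There is one attempt and no reset: what is moved stays moved. The work goes in short steps, each a Python script; the robot and the scene stay as the last script left them, time stands still between calls to the robot, and variables do not carry over. Pictures are saved under pics/ and viewed, about 12 in all and at most 16, crops included, and the job is handed in when it is done.

```bash
mkdir -p pics; python3 - <<'E'
from workcell import manip as m
import cv2
for n in("scene","top"):
    f=m.grab_frame(n); cv2.imwrite(f"pics/{n}0.png",f["pixels"][:,:,::-1]); print(n,f["vertical_fov"],f["cx"],f["cy"],f["T"].round(3).tolist())
print(m.get_t(),m.get_tool_rot(),m.get_gripper_width(),m.get_tcp_pos())
E
```

```text
scene 43.795999534818364 320.07001425736854 203.04738907195983 [[-0.559, 0.663, -0.498, 1051.959], [0.829, 0.447, -0.337, 342.185], [-0.001, -0.601, -0.799, 842.313], [0.0, 0.0, 0.0, 1.0]]
top 47.80127364362124 322.474838047565 191.34646016259336 [[0.015, -0.981, 0.194, 354.843], [-1.0, -0.015, -0.001, 18.257], [0.003, -0.194, -0.981, 1179.732], [0.0, 0.0, 0.0, 1.0]]
0.1 [-9.00946180e+01 -6.82879112e-03 -1.64881027e+02] 85.1908428885417 [ 162.76587481 -602.82267037  230.57210425]
```

View pics/scene0.png

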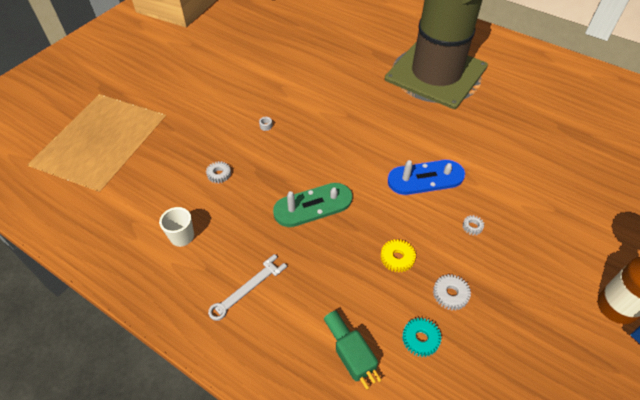

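View pics/top0.png

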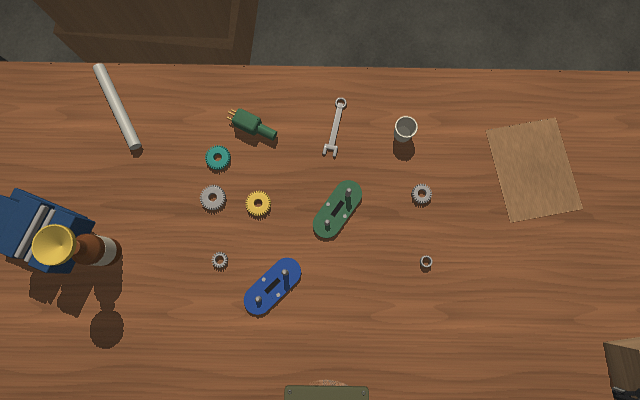

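The large-gear-shaped parts, as top px / scene px, are:
- Grey: (213,197) / (452,292). This is the plain steel one, so it is the one meant.
- Yellow: (258,203) / (398,255). Leave alone.
- Turquoise: (218,157) / (421,337). Leave alone.

For the plates, green at (338,210) / (313,204) is meant, and blue at (272,287) / (426,177) is not. The smaller parts are medium at (422,194), small at (220,260) and spacer at (426,262), all in top px. I'll check their sizes next.

```bash
cat > h.py <<'E'
from workcell import manip as m
import numpy as np, cv2
def cast(f,uv,z):
    fl=200/np.tan(np.radians(f["vertical_fov"]/2)); T=np.array(f["T"])
    d=T[:3,:3]@np.array([(uv[0]-f["cx"])/fl,(uv[1]-f["cy"])/fl,1]); o=T[:3,3]
    return (o+d*(z-o[2])/d[2])[:2]
def proj(f,p):
    fl=200/np.tan(np.radians(f["vertical_fov"]/2)); T=np.array(f["T"])
    c=T[:3,:3].T@(np.array(p)-T[:3,3]); return c[:2]/c[2]*fl+[f["cx"],f["cy"]]
def grey(f): 
    h=cv2.cvtColor(f["pixels"],cv2.COLOR_RGB2HSV); return ((h[:,:,1]<75)&(h[:,:,2]>40)).astype(np.uint8)
def blob(mask,uv,r=20):
    w=np.zeros_like(mask); u,v=map(int,uv); w[max(0,v-r):v+r,max(0,u-r):u+r]=mask[max(0,v-r):v+r,max(0,u-r):u+r]
    c=max(cv2.findContours(w,cv2.RETR_EXTERNAL,cv2.CHAIN_APPROX_NONE)[0],key=cv2.contourArea)
    return c
E
python3 - <<'E'
from h import *
F={n:m.grab_frame(n) for n in("scene","top")}
S={"large":((452,292),(213,197),14),"medium":((219,172),(422,194),14),"small":((473,225),(220,260),14),"spacer":((265,123),(426,262),18)}
for k,(a,b,H) in S.items():
    for n,uv in(("scene",a),("top",b)):
        c=blob(grey(F[n]),uv); M=cv2.moments(cv2.convexHull(c)); ctr=(M["m10"]/M["m00"],M["m01"]/M["m00"])
        g=cast(F[n],ctr,H/2)
        # extents across a ray-perpendicular: horizontal pixel width on z=H
        x,y,w,h=cv2.boundingRect(c); W=np.linalg.norm(cast(F[n],(x+w,y+h/2),H/2)-cast(F[n],(x,y+h/2),H/2))
        print(k,n,np.round(ctr,1),g.round(1),"width",W.round(1),"r",np.hypot(*g).round())
for n in F:
    h=cv2.cvtColor(F[n]["pixels"],cv2.COLOR_RGB2HSV); g=((h[:,:,0]>55)&(h[:,:,0]<80)&(h[:,:,1]>100)).astype(np.uint8)
    c=blob(g,(313,204) if n=="scene" else (338,210),45); M=cv2.moments(cv2.convexHull(c)); ctr=(M["m10"]/M["m00"],M["m01"]/M["m00"])
    P=np.array([cast(F[n],p[0],6) for p in c],np.float32); print("plate",n,cast(F[n],ctr,6).round(1),cv2.minAreaRect(P))
def crop(n,u,v,r,s): return cv2.resize(F[n]["pixels"][v-r:v+r,u-r:u+r,::-1],(s,s),interpolation=cv2.INTER_CUBIC)
cv2.imwrite("pics/studs.png",np.hstack([crop("scene",313,204,42,400),crop("top",338,210,36,400)]))
cv2.imwrite("pics/parts.png",np.vstack([np.hstack([crop("scene",*S[k][0],22,190) for k in S]),np.hstack([crop("top",*S[k][1],22,190) for k in S])]))
E
```

```text
large scene [451.6 291.6] [565.  307.2] width 68.5 r 643.0
large top [212.6 197.1] [566.3 307.5] width 68.6 r 644.0
medium scene [218.2 171.8] [ 585.1 -244.4] width 55.1 r 634.0
medium top [421.2 193.3] [ 584.9 -243.8] width 55.6 r 634.0
small scene [472.9 224.9] [403.3 279. ] width 42.7 r 490.0
small top [219.3 259.5] [403.8 280.2] width 43.6 r 491.0
spacer scene [265.1 123.2] [ 407.9 -250.7] width 31.0 r 479.0
spacer top [425.6 261.1] [ 407.3 -249.8] width 30.8 r 478.0
plate scene [542.4 -22.3] ((539.8766479492188, -21.354476928710938), (75.38488006591797, 171.39480590820312), 55.53360366821289)
plate top [553.4  11.3] ((553.2232055664062, 11.082737922668457), (1.8756455183029175, 3.757852554321289), 46.22043991088867)
```

View pics/studs.png

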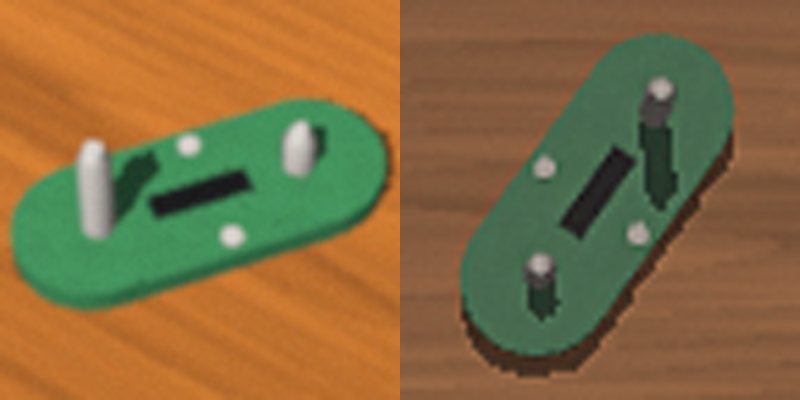

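View pics/parts.png

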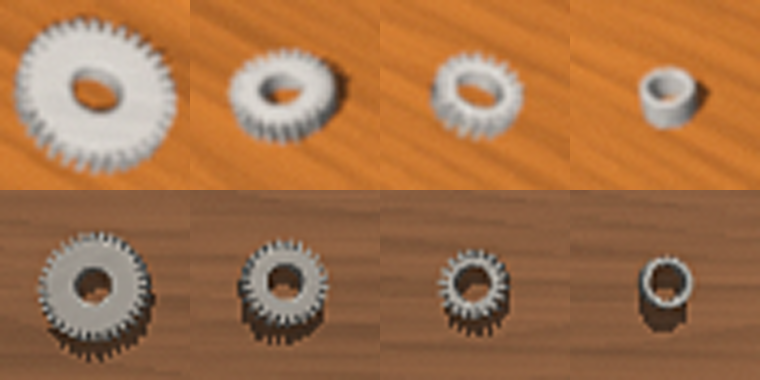

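The crops show four plain-steel parts. Their widths of about 68/55/43/31 mm match large, medium, small and spacer, and the two views agree to about 1 mm. The long stud is the left one in scene and the upper right in top. Next I locate the studs.

```bash
python3 - <<'E'
from h import *
F={n:m.grab_frame(n) for n in("scene","top")}
s=lambda x,y:(271+x/4.762-.5,162+y/4.762-.5); t=lambda x,y:(302+(x-400)/5.556-.5,174+y/5.556-.5)
L=[cast(F["scene"],s(92,144),66),cast(F["top"],t(660,88),66),cast(F["scene"],s(97,232),12)]
S=[cast(F["scene"],s(300,125),36),cast(F["top"],t(540,264),36),cast(F["scene"],s(298,168),12)]
for a,b in zip(L,S): print(a.round(1),b.round(1),np.linalg.norm(a-b).round(1),np.degrees(np.arctan2(*(a-b)[::-1])).round(1))
for n in F:
    h=cv2.cvtColor(F[n]["pixels"],cv2.COLOR_RGB2HSV); g=((h[:,:,0]>50)&(h[:,:,0]<90)&(h[:,:,1]>50)&(h[:,:,2]>60)).astype(np.uint8)
    g=cv2.morphologyEx(g,cv2.MORPH_OPEN,np.ones((3,3)))
    c=blob(g,(313,204) if n=="scene" else (338,210),45); P=np.array([cast(F[n],p[0],12 if n=="top" else 6) for p in c],np.float32); print("plate",n,cv2.minAreaRect(P))
c0=m.get_joints()
for nm,p in dict(large=(565.6,307.4),med=(585,-244.1),small=(403.6,279.6),sp=(407.6,-250.2),L=(L[0]+L[1])/2,S=(S[0]+S[1])/2).items():
    out=[]
    for yaw in range(-180,180,30):
        ok=[]
        for z in (0,150):
            q=m.inverse_kinematics([*p,z],[-90,0,yaw]); ok.append(None if q is None else np.round(q[[0,6]] if isinstance(q,np.ndarray) else [q[0],q[6]]).astype(int).tolist())
        out.append((yaw,ok))
    print(nm,out)
E
```

```text
[578.  -50.4] [500.5   3.4] 94.4 -34.8
[580.8 -47.3] [503.6   5.7] 93.6 -34.5
[583.2 -47.3] [505.    5.9] 94.5 -34.2
plate scene ((540.0728149414062, -21.482017517089844), (76.37905883789062, 171.84210205078125), 55.32484436035156)
plate top ((540.294677734375, -21.21601104736328), (71.59759521484375, 171.0966339111328), 55.420501708984375)
large [(-180, [[-49, -78], [-39, -111]]), (-150, [[-46, -55], [-33, -91]]), (-120, [[-43, -33], [-27, -72]]), (-90, [[-39, -12], [-21, -52]]), (-60, [[-36, 8], [-15, -31]]), (-30, [[-33, 30], [-10, -7]]), (0, [[-31, 51], [-8, 20]]), (30, [[-1, 31], [-1, 39]]), (60, [[-1, 61], [-1, 69]]), (90, [[-1, 91], [-1, 99]]), (120, [[-50, -137], [-51, -149]]), (150, [[-40, -132], [-45, -130]])]
med [(-180, [[19, -73], [20, -74]]), (-150, [[22, -51], [24, -51]]), (-120, [[24, -29], [28, -27]]), (-90, [[27, -6], [32, -3]]), (-60, [[30, 19], [35, 22]]), (-30, [[32, 45], [39, 46]]), (0, [[36, 66], [43, 70]]), (30, [[51, 81], [51, 89]]), (60, [[4, -150], [51, 119]]), (90, [[9, -132], [6, -139]]), (120, [[13, -113], [11, -118]]), (150, [[16, -95], [16, -96]])]
sma
[... 787 characters left out ...]
50, [[2, -67], [5, -69]]), (-120, [[5, -48], [10, -47]]), (-90, [[8, -28], [15, -25]]), (-60, [[12, -8], [19, -1]]), (-30, [[16, 14], [23, 23]]), (0, [[21, 37], [25, 49]]), (30, [[31, 58], [35, 65]]), (60, [[35, 86], [35, 95]]), (90, [[-10, -140], [-15, -150]]), (120, [[-6, -123], [-10, -130]]), (150, [[-3, -104], [-5, -110]])]
S [(-180, [[-7, -87], [-7, -92]]), (-150, [[-6, -69], [-3, -73]]), (-120, [[-4, -50], [2, -53]]), (-90, [[-4, -27], [7, -33]]), (-60, [[-3, -1], [13, -11]]), (-30, [[-2, 18], [18, 11]]), (0, [[3, 30], [22, 35]]), (30, [[15, 44], [32, 51]]), (60, [[32, 68], [32, 81]]), (90, [[-11, -136], [-22, -149]]), (120, [[-9, -125], [-16, -131]]), (150, [[-8, -106], [-12, -112]])]
```

```bash
cat >> h.py <<'E'
YAW=-35; O=[-90,0,YAW]
L=np.array([579.3,-48.3]); S=np.array([501.8,5.0])
E
python3 - <<'E'
from h import *
p=[565.6,307.4]
m.command_gripper(85,60)
m.reach([*p,130],O); print(m.get_t(),m.get_joints(),m.get_tcp_pos())
m.movel([*p,25]); print(m.movel([*p,-4],max_speed=30,force_limit=5),m.get_tcp_pos(),m.get_force(),m.get_t())
f=m.grab_frame("scene"); cv2.imwrite("pics/g1.png",cv2.resize(f["pixels"][200:350,350:550,::-1],(800,600),interpolation=cv2.INTER_CUBIC))
E
```

```text
4.0 [-10.48505498  53.65042858 -43.41585726  90.21409094  43.18837669
  54.06688938 -13.71561031] [566.212026   306.36340647 129.97284833]
False [565.73364557 307.57381442  -3.78712205] [ 0.25392524 -0.19697774  0.05363595] 5.9667
```

View pics/g1.png

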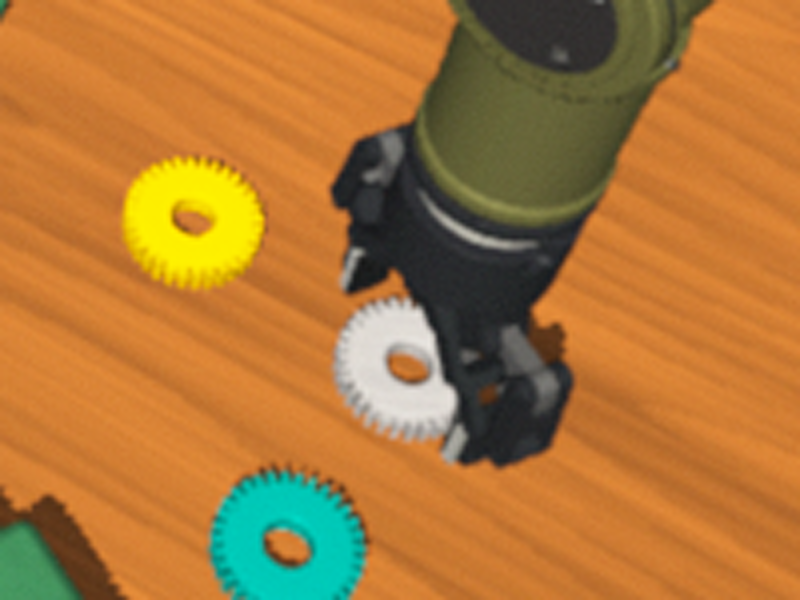

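The grey gear (crop (405,365)) sits between the open fingers with no contact. Close and lift.

```bash
python3 - <<'E'
from h import *
p=[565.6,307.4]
m.command_gripper(60,60); print(m.get_gripper_width(),m.get_force(),m.get_tcp_pos())
m.movel([*p,130]); m.wait(.2); print(m.get_gripper_width(),m.get_force())
m.reach([*L,130],O); m.wait(.2); print(m.get_t(),m.get_tcp_pos(),m.get_tool_rot(),m.get_joints())
for n in("scene","top"):
  f=m.grab_frame(n); u,v=map(int,proj(f,[*L,90])); cv2.imwrite(f"pics/a_{n}.png",cv2.resize(f["pixels"][v-60:v+60,u-60:u+60,::-1],(400,400),interpolation=cv2.INTER_CUBIC))
cv2.imwrite("pics/a.png",np.hstack([cv2.imread(f"pics/a_{n}.png") for n in("scene","top")]))
E
```

```text
63.806438958328926 [-0.95434906 -1.46340984  6.61210953] [565.69152779 307.31453563  -2.83495826]
63.119475116323976 [-0.23242003 -0.31675611 -3.86106654]
9.1333 [579.62158033 -46.54432107 130.17477392] [-8.99451969e+01  4.89961416e-03 -3.48618699e+01] [ 24.99773154  50.46938643 -45.33666569 101.54597464  46.78104779
  48.75494535  12.32229224]
```

View pics/a.png

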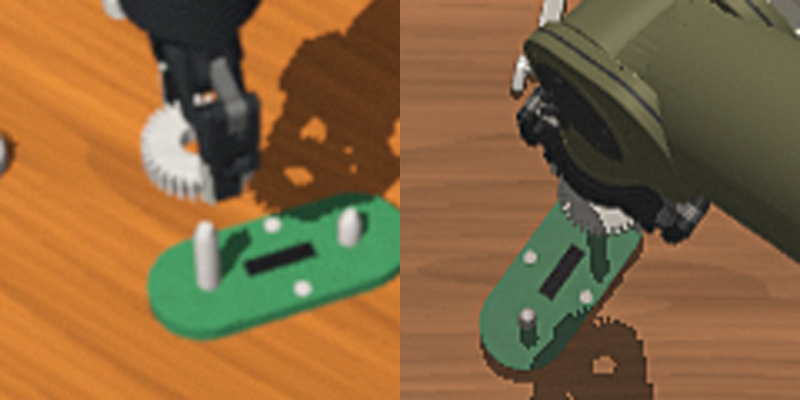

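The gear is held flat and level above the long stud (scene crop stud tip (205,225)). Next: align, lower with force monitoring, release.

```bash
cat >> h.py <<'E'
def lower(xy,zexp,ztop):
    m.movel([*xy,ztop+8],max_speed=80); m.wait(.2); print("above",m.get_tcp_pos(),m.get_force())
    h=m.movel([*xy,zexp+4],max_speed=50,force_limit=8)
    print("mid hit",h,m.get_tcp_pos().round(1),m.get_force().round(1))
    if h: return False
    m.wait(.2); h=m.movel([*xy,zexp-3],max_speed=8,force_limit=6)
    print("down",h,m.get_tcp_pos().round(1),m.get_force().round(1),m.get_t()); return h
def crops(name,P,r=50):
    out=[]
    for n in("scene","top"):
        f=m.grab_frame(n); u,v=map(int,proj(f,P)); out.append(cv2.resize(f["pixels"][v-r:v+r,u-r:u+r,::-1],(400,400),interpolation=cv2.INTER_CUBIC))
    cv2.imwrite(f"pics/{name}.png",np.hstack(out))
E
python3 - <<'E'
from h import *
if lower(L,9.2,66-2.8):
    m.command_gripper(85); m.wait(.2); print(m.get_gripper_width(),m.get_force())
    m.movel([*L,130]); 
    p=[585,-244.1]
    m.reach([*p,130],O); m.wait(.1); print(m.get_t()); crops("b",[*L,30])
E
```

```text
above [579.69256319 -48.28003593  71.76960628] [ 0.3664092   0.01475645 -2.75111662]
mid hit False [579.6 -48.2  13.6] [ 1.3 -0.5 -4.1]
down True [579.3 -48.3   9.2] [-0.6 -0.3  6.3] 12.4
85.01969483611359 [-0.62216727  0.83666097  0.26427427]
14.8167
```

View pics/b.png

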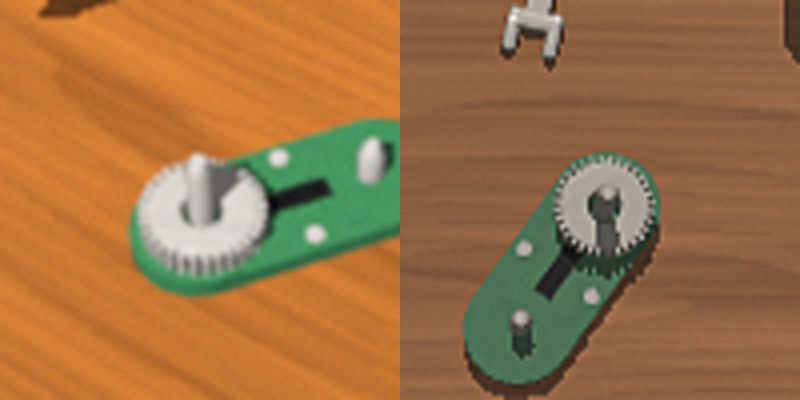

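```bash
python3 - <<'E'
from h import *
p=[585,-244.1]; z=2.0
m.movel([*p,25]); print(m.movel([*p,z],max_speed=40,force_limit=5),m.get_tcp_pos(),m.get_force())
m.command_gripper(46,60); m.wait(.2); print(m.get_gripper_width(),m.get_force(),m.get_tcp_pos())
m.movel([*p,130]); m.reach([*S,130],O); m.wait(.1); print(m.get_gripper_width(),m.get_t(),m.get_force())
crops("c",[*S,60])
E
```

```text
False [ 585.10747912 -243.97258909    1.97201924] [0.51052343 0.26625883 0.25943197]
48.56895733474708 [-1.10990862 -0.1849588   4.65365178] [ 585.15737154 -244.2492447     2.90860205]
48.67342081098943 19.25 [ 0.31283772 -0.37574838 -1.98694179]
```

View pics/c.png

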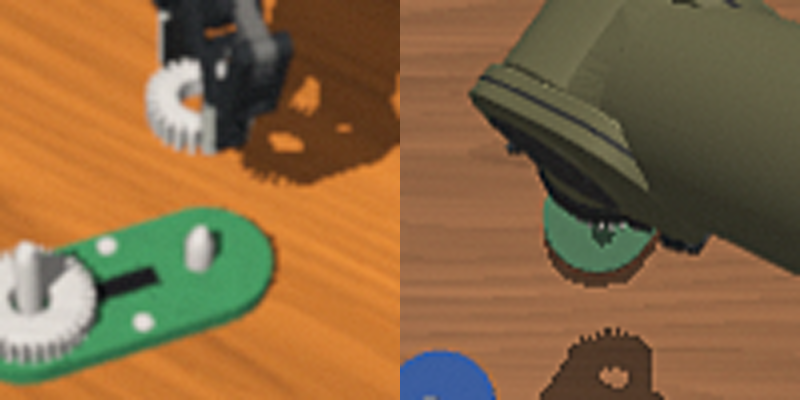

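Picture b shows the large gear seated flat on the plate around the long stud. Picture c shows the medium gear held level above the short stud.

```bash
python3 - <<'E'
from h import *
if lower(S,14.9,36+2.9):
    m.command_gripper(85); m.wait(.2); print(m.get_gripper_width(),m.get_force())
    m.movel([*S,130])
    p=[407.6,-250.2]; z=6
    m.reach([*p,130],O); m.movel([*p,30]); print(m.movel([*p,z],max_speed=40,force_limit=5),m.get_tcp_pos(),m.get_force())
    m.command_gripper(24,40); m.wait(.2); print(m.get_gripper_width(),m.get_force(),m.get_tcp_pos())
    m.movel([*p,150]); m.reach([*L,150],O); m.wait(.1); print(m.get_gripper_width(),m.get_t(),m.get_force())
    crops("d",[*L,60],55)
E
```

```text
above [502.0547099    4.9658393   47.26252013] [ 0.23709002  0.94458925 -2.20513699]
mid hit False [501.8   5.1  18.8] [ 0.2  0.  -1.7]
down True [501.8   5.   14.8] [ 0.5 -0.4  5.5] 22.225
85.02355152787405 [ 0.45595046 -0.7058874  -0.44331471]
False [ 407.6234143  -250.13471924    5.98878666] [ 0.23077601 -0.69530328  0.81174671]
27.34980722956127 [-1.30392772 -0.04024836  5.37981814] [ 407.62384964 -250.2482541     6.28003134]
27.69671395887557 29.4333 [ 1.15414129 -0.75812347 -0.36979784]
```

View pics/d.png

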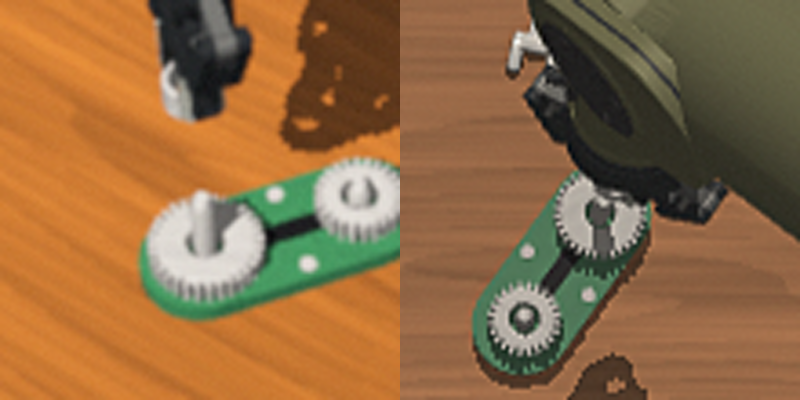

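The medium gear is seated on the short stud (top crop (523,317)), and the spacer is upright in the gripper at scene crop (178,90).

```bash
python3 - <<'E'
from h import *
if lower(L,32.3,66+6.3):
    m.command_gripper(85); m.wait(.2); print(m.get_gripper_width(),m.get_force())
    m.movel([*L,150])
    p=[403.6,279.6]; z=5
    m.reach([*p,150],O); m.movel([*p,30]); print(m.movel([*p,z],max_speed=40,force_limit=5),m.get_tcp_pos(),m.get_force())
    m.command_gripper(34,50); m.wait(.2); print(m.get_gripper_width(),m.get_force(),m.get_tcp_pos())
    m.movel([*p,160]); m.reach([*L,160],O); m.wait(.1); print(m.get_gripper_width(),m.get_t(),m.get_force())
    crops("e",[*L,70],55)
E
```

```text
above [579.63384741 -48.30833649  80.80368498] [-0.84936427  0.23179666 -0.11890894]
mid hit False [579.6 -48.2  36.6] [-0.1 -0.1  0.1]
down True [579.3 -48.3  32.3] [-0.   0.3  6. ] 32.5667
85.11962860700744 [0.38291061 0.18230841 0.25056979]
False [403.52092785 279.6630945    4.97343422] [-0.69399808 -0.74540795 -0.03173669]
37.35934509408732 [-0.70404225 -1.00028866  7.03466644] [403.67550116 279.58828667   5.61665317]
37.12116932989095 40.825 [-0.71833028  0.08724513 -0.91356325]
```

View pics/e.png

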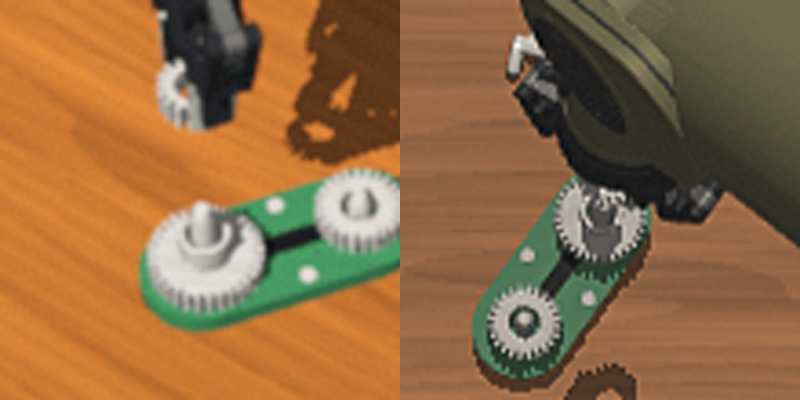

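The spacer is standing flat on the large gear around the stud, and the small gear is held level above it.

```bash
python3 - <<'E'
from h import *
if lower(L,49.6,66+5.6):
    m.command_gripper(85); m.wait(.2); print(m.get_gripper_width(),m.get_force())
    m.movel([*L,160]); m.reach([450,-300,230],O); m.wait(.3); print(m.get_t())
    crops("f",[*L,30],50)
    cv2.imwrite("pics/f_scene.png",m.grab_frame("scene")["pixels"][:,:,::-1])
E
```

```text
above [579.58484438 -48.34293714  80.05068955] [0.30850839 0.77050994 0.26667805]
mid hit False [579.3 -48.2  53.5] [ 0.3  0.9 -0.9]
down True [579.3 -48.3  49.7] [-0.4  0.   5.5] 43.725
84.99290197886526 [0.22887682 0.95659161 0.54681307]
46.775
```

View pics/f.png

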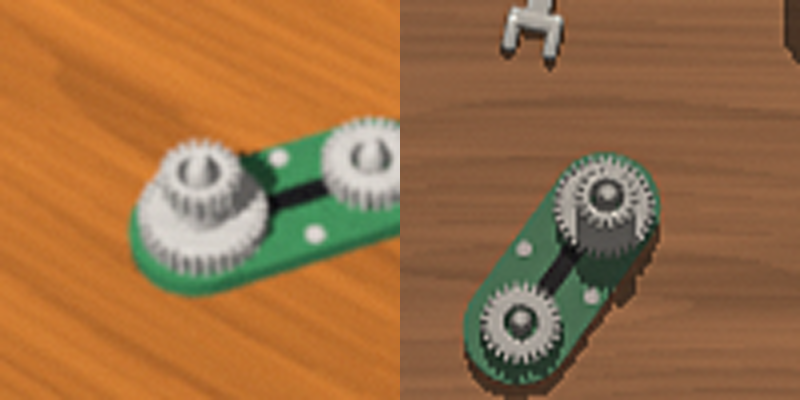

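View pics/f_scene.png

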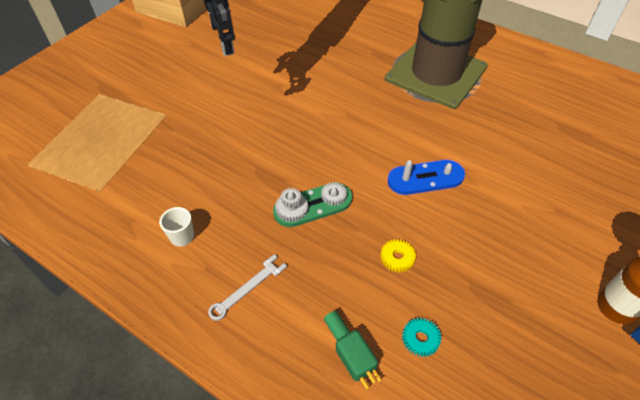

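The stack at scene (290,203) and the medium gear at (334,193) are seated flat. The cup, spanner, plug and look-alikes are where they were, and the arm is clear. Handing in.

```bash
python3 -c "
from workcell import manip as m
m.finish_job(); print(m.get_t())"
```

```text
the job is handed in; nothing more can be done
the job is handed in; nothing more can be done
```

The change gears are fitted and the job is handed in, at about 47 s of the 112 s allowed. The long stud carries the large gear, then the spacer, then the small gear. The short stud carries the medium gear alone.

- **Seating:** I lowered each part until it touched at 5–6 N, then released it. Every contact came within 0.1 mm of the height expected from the part thicknesses.
- **Final pictures:** All four parts lie flat on their studs and the gripper is clear. The plug, spanner, cup, yellow and turquoise gears and blue plate look unmoved.
- **Small disagreements:**
  - The gripper width read 2–3 mm below the true diameters while holding parts.
  - The fingers apparently touched the bench, or pressed down on the part, with about 5–7 N as they closed for each grasp. That is well under the 40 N limit.
  - My stud measurements from the two views differed by about 3–4 mm. I used the average, checked against the plate's centre, and nothing caught on the way down.

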